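Lift a painted panel from the drying rack and lean it back to check its varnish

TASK

The varnish on the fish panel (the one with blue painted edges, standing in the wooden drying rack) is to be checked against the light. Draw it straight up out of the rack, carry it over the middle of the green cutting mat and lean it back there about halfway between upright and flat, painted face up and its long edges level, with its lower edge a good hand's breadth above the mat. Finish while still holding it up like that, touching nothing else, and leave the other panels, the varnish jar and the tape roll as they are.

Things in the scene. Friction and masses are not known exactly. Their poses are not given: they have to be found in the camera images.
- panel_blue: The fish panel, loose: flat birch board 15 thick (own x), 178 wide (own y), 127 high (own z), 0.23 kg, blue edges, bare wood back, yellow fish on blue with a white border (25 mm at the top) on its face. Origin: centre of its underside; own z points to its top edge, own x out of the painted face. At first upright in the rack, own x along the rack's x; take it by its top edge, across the 15 mm
- panel_blue_centre (a point): the middle of the fish panel: 63.5 mm above its origin, half way through its thickness; axes as the panel's
- panel_blue_top (a point): the middle of the fish panel's top edge: 127 mm above its origin; axes as the panel's
- rack: Beech rack, fixed, left or right of the robot: two rails along own x, 200 long, tops 22 above the table, 110 apart, each with six 12 mm dowels, tops 82 above the table: 19 mm slots at x -62, -31, 0, 31, 62. Panels stand across the rails in slots -62, 0, 62, in any order, 47 mm free between them. Own x points away from the robot within 18 degrees. Origin: on the table under its centre
- mat: Green cutting mat with a pale grid, fixed flat on the table: 300 along own x, 220 along own y, 3 thick. Origin: centre of its underside. It lies on the other side of the table middle from the rack
- panel_red: Another panel of the same make and size in the rack, edges painted red, a hill landscape on its face; origin and axes as for the fish panel. To be left in its slot
- panel_green: Another panel of the same make and size in the rack, edges painted green, a tree on its face; origin and axes as for the fish panel. To be left in its slot
- varnish_jar: Small closed jar with a black cap, loose, 52 in diameter, 58 high, standing on the mat near one of its far corners. Origin: centre of its underside
- tape_roll: Roll of cream masking tape lying flat on the table at the robot's right, beside the rack or mat, loose, 80 outer diameter, 24 high. Origin: centre of its underside
Mind the look-alikes: they are no part of the job. Of the things that look like the varnish_jar, the largest one is meant.

How it is judged:
By the outcome, as a careful person would: the job done as asked, in the order asked, and still so for the second after the job is handed in, while the arm keeps its last pose, push and grip.
It also fails if it takes over 48 s, if anything falls off the work surface, if the arm or the gripper's body presses on something with over 40 N, if the wrist force passes 120 N, or if a joint passes its speed limit or range.

ROBOT

A 6-joint arm with a two-finger parallel gripper is mounted at the origin on the work surface. World frame = base frame: x ahead of the robot, y to its left, z up, the work surface at z = 0. Lengths are in mm, angles in rad, forces in N, time in s.
With the tool pointing down it reaches from about 350 to 875 mm from the base axis. Payload 4.2 kg.
Tool frame: the origin (TCP) lies between the finger pads; the fingertips stand 14 mm ahead of it and the grasp point (between the pads) lies 5 mm behind it; z points along the fingers, y is the line along which they close (so a half turn about z gives the same grasp; the last joint's range is limited). The gripper opens to 85 mm and grips with 20 to 120 N. Pads are 22 mm wide; open, the fingers measure 114 mm over their backs; the gripper's body (76 mm by 85 mm) begins 54 mm behind the grasp point. The pads swing forward as they close: fully open they stand 13 mm farther back than shut.
Start: joints at [1.409, 0.385, 0.008, 0, -1.194, -0.259], TCP at [255.273, 570.469, 245.312] pointing down, gripper open.
Joint ranges: [-3.14, 3.14], [-1.21, 2.06], [-1.07, 1.41], [-3.16, 2.05], [-2.99, -0.16], [-3.1, 3.1]. Speed limits (rad/s): [2.79, 2.79, 3.14, 3.14, 3.14, 3.14].

INTERFACE

Orientations are given as a unit quaternion [x, y, z, w].
In Python, from bench import * gives the robot as it stands.
- The arm moves only by the tool carry_out, never from a script. Its argument "motion" is a list of rows, each a list of 7 numbers: the turn, a rotation vector about the tool's x, y, z in rad, then the shift along the tool's x, y, z in mm, then the opening, from -1 (shut) to 1 (fully open), so that 0 is half open. A call has 1 to 5 rows; each row is the pose to reach, as a shift and turn from the pose commanded when the call began, along the tool's axes at that moment; what a row does not reach only later rows make up. A row lasts 1/8 s, in which the tool goes at most 62.5 mm and 10.7 degrees, less where a joint would pass 70% of its speed; a pose out of reach is approached as far as the arm can. A call with a gripper value outside its range is refused whole. The fingers move at their own pace and stop on an object; the grip force is fixed at half the most. Time passes only in rows, so rows that repeat a pose let the fingers close. It gives the time, the measured TCP pose, the force, the opening and the grip force at its end, in the units of the state.
- read_state(): the state, without advancing time (a new reading comes with each control period).
- get_image(name): name is "scene" or "side" or "wrist"; returns a dict with "color" (400x640x3 uint8, blue, green, red), "mtx" (3x3 intrinsics, pixels), "position" and "orientation" of the camera in the world. Camera axes: x right, y down, z forward; pixel columns grow to the right and rows downward; lengths in mm; the calibration is good to about 2 mm. A picture is of the moment at which its call begins. There is no depth.
- job_done(): hands the job in; it is judged then, once.
The state is a dict: "clock": time; "joints": joint angles; "joint_vel": joint speeds; "joint_efforts": joint torques, N m; "position": TCP position; "ee_rot": TCP orientation; "contact_force": force on the tool from outside, world axes, zero at the start; "wrist_torque": the same for the moment, N m; "gripper_width": finger opening in mm; "grasp_force": force on a finger pad.
Only numpy, scipy, OpenCV 4.12 (cv2) and the standard library are available. Lean on these libraries where they do the work, as an engineer would, in place of code of your own. Each camera call takes 0.05 s, during which the arm holds its last target. There are 200 camera calls.

## Working session

There is one attempt and no reset: what is moved stays moved. The work goes in short steps, Python scripts to look and compute and a tool call to move; the robot and the scene stay as the last step left them, time stands still between calls to the robot, and variables do not carry over. Pictures are saved under pics/ and viewed, at most 10 in all, crops included, and the job is handed in when it is done.

Besides the shell and the picture viewer there is one more tool, called after "Emit:" by a JSON object that holds its "api" and its "payload", one argument or row to a line. carry_out: Moves the arm, as the interface text tells. Its arguments: {"type":"object","properties":{"motion":{"type":"array"}},"required":["motion"]}

```bash
mkdir -p pics
cat > h.py <<'E'
from bench import *
import numpy as np, cv2
from scipy.spatial.transform import Rotation as R
def ray(im,u,v):
    d=R.from_quat(im["orientation"]).as_matrix()@np.linalg.inv(im["mtx"])@np.array([u,v,1.])
    return np.array(im["position"],float),d/np.linalg.norm(d)
def onz(im,u,v,z):
    p,d=ray(im,u,v); return p+d*(z-p[2])/d[2]
def proj(im,P):
    c=im["mtx"]@(R.from_quat(im["orientation"]).as_matrix().T@(np.array(P)-im["position"])); return c[:2]/c[2]
E
python3 - <<'E'
from h import *
import pickle
ims={n:get_image(n) for n in("scene","side","wrist")}
pickle.dump(ims,open("ims0.pkl","wb"))
for n,i in ims.items(): print(n,np.round(i["position"]),np.round(R.from_quat(i["orientation"]).as_matrix()[:,2],2))
a=np.vstack([ims["scene"]["color"],ims["side"]["color"]])
cv2.imwrite("pics/a.png",cv2.resize(a,(480,600),interpolation=cv2.INTER_AREA))
cv2.imwrite("pics/w.png",ims["wrist"]["color"])
cv2.imwrite("pics/s.png",ims["scene"]["color"])
s=read_state();print(s)
E
```

```text
scene [1239. -837.  842.] [-0.51  0.61 -0.61]
side [  30. -920.  722.] [ 0.5   0.71 -0.5 ]
wrist [326. 538. 372.] [-0.28  0.12 -0.95]
{'clock': 0.15, 'joints': array([ 1.40858697e+00,  3.85387057e-01,  6.94333488e-03, -3.47346725e-04,
       -1.19400686e+00, -2.58586113e-01]), 'joint_vel': array([-0.00048863, -0.00267836,  0.00440774,  0.00128043, -0.00042841,
       -0.00173325]), 'joint_efforts': array([ 1.70215171e-04, -3.92678618e+01,  1.88582808e+01,  4.18863550e+00,
       -3.42612562e-03, -6.19368492e-06]), 'position': array([255.12813899, 570.10077485, 244.47065033]), 'ee_rot': array([ 9.77934202e-01, -2.08911431e-01, -1.21407407e-04,  8.33945215e-04]), 'contact_force': array([ 0.69666675, -0.2240976 , -0.18771533]), 'wrist_torque': array([-0.02684722, -0.02707272, -0.02381416]), 'grasp_force': 0.0, 'gripper_width': 85.19534258544267}
```

View pics/s.png

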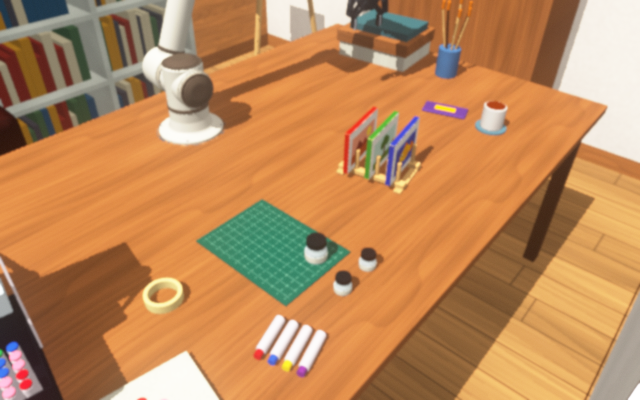

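```bash
python3 -c "
import pickle,cv2
cv2.imwrite('pics/side.png',pickle.load(open('ims0.pkl','rb'))['side']['color'])"
```

```text
(no output)
```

View pics/side.png

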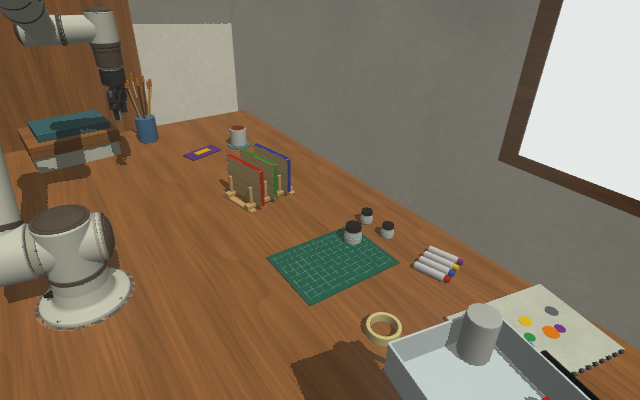

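The scene view shows the rack with red (360,140), green (382,145) and blue-edged (403,152) panels, the mat at (272,250), the large jar at (316,248) with small look-alikes at (368,260) and (343,283), and the tape at (163,295). The side view shows the same things: blue is the farthest panel (272,168) and the bare backs face the robot. Next I'll measure the blue panel and the mat.

Run:
```python
from h import *
import pickle
ims=pickle.load(open("ims0.pkl","rb"))
im=ims["scene"]; c=im["color"]; 
hsv=cv2.cvtColor(c,cv2.COLOR_BGR2HSV)
m=cv2.inRange(hsv,(30*3+20,110,60),(130,255,255)); x0,y0,x1,y1=330,95,430,195
mm=m*0; mm[y0:y1,x0:x1]=m[y0:y1,x0:x1]
k=cv2.convexHull(cv2.findNonZero(mm)); ap=cv2.approxPolyDP(k,3,True)[:,0]; print("blue scene",ap.tolist())
g=cv2.inRange(hsv,(65,90,40),(90,255,200)); g[:195]=0
cs=max(cv2.findContours(g,0,2)[0],key=cv2.contourArea)
ap=cv2.approxPolyDP(cv2.convexHull(cs),6,True)[:,0]
print("mat",[np.round(onz(im,*p,3)[:2]).tolist() for p in ap], ap.tolist())
s=ims["side"]; hs=cv2.cvtColor(s["color"],cv2.COLOR_BGR2HSV)
m=cv2.inRange(hs,(110,110,40),(130,255,255)); mm=m*0; mm[130:200,240:310]=m[130:200,240:310]
print("blue side",cv2.approxPolyDP(cv2.convexHull(cv2.findNonZero(mm)),2,True)[:,0].tolist())
A=cv2.resize(c[100:200,330:430],(560,560),interpolation=cv2.INTER_CUBIC)
cv2.imwrite("pics/crop.png",A)
B=cv2.resize(s["color"][130:220,215:305],(560,560),interpolation=cv2.INTER_CUBIC)
cv2.imwrite("pics/crop2.png",cv2.resize(np.hstack([A,B]),(800,400)))
```

```text
blue scene [[416, 117], [413, 136], [388, 184], [391, 143]]
mat [[442.0, -325.0], [448.0, -118.0], [732.0, -122.0], [728.0, -331.0]] [[199, 240], [263, 201], [347, 252], [284, 303]]
blue side [[289, 191], [255, 144], [289, 159]]
```

View pics/crop2.png

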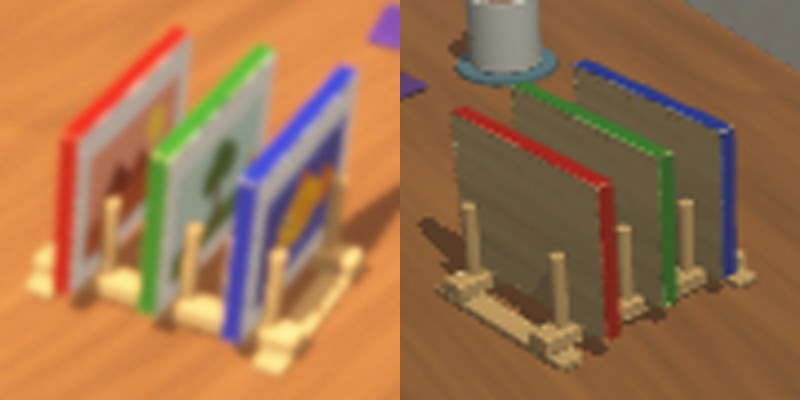

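Crop shows it clearly: left (scene), the blue-edged panel at about (403,150) is in the slot farthest from the robot and has the yellow fish, facing away from the robot. Red (hills) and green (tree) are the others. The right (side) crop shows the bare backs.

Run:
```python
from h import *
import pickle
ims=pickle.load(open("ims0.pkl","rb"))
a,b=[onz(ims["scene"],*p,149) for p in((392.5,144.8),(417.3,117.5))]
c,d=[onz(ims["side"],*p,149) for p in((288.8,159),(256,144.4))]
for p,q in((a,b),(c,d)):
    print(np.round(p),np.round(q),"mid",np.round((p+q)/2),"len",np.linalg.norm(p-q),"yaw",np.degrees(np.arctan2(-(q-p)[0],(q-p)[1])))
s=read_state(); print(np.round(R.from_quat(s["ee_rot"]).as_matrix(),3))
im=ims["scene"]
for n,p,z in(("jar cap",(317,241),58),("tape",(163,291),24)): print(n,np.round(onz(im,*p,z)))
```

```text
[665. 140. 149.] [635. 307. 149.] mid [650. 224. 149.] len 168.85979470688127 yaw 10.055292431786034
[664. 134. 149.] [629. 301. 149.] mid [647. 218. 149.] len 170.64672706766697 yaw 11.789027373637566
[[ 0.913 -0.409 -0.001]
 [-0.409 -0.913 -0.002]
 [ 0.     0.002 -1.   ]]
jar cap [ 693. -186.   58.]
tape [ 530. -487.   24.]
```

Emit:
{"api": "carry_out", "payload": {
  "motion": [
    [0, 0, 0.18, 60, 19, 0, 0.1],
    [0, 0, 0.36, 120, 38, 0, 0.1],
    [0, 0, 0.54, 180, 57, 0, 0.1],
    [0, 0, 0.72, 240, 76, 0, 0.1],
    [0, 0, 0.9, 300, 95, 0, 0.1]
  ]
}}

```text
clock: 0.78
position: [489.8, 361.1, 245.1]
ee_rot: [0.788, -0.616, -0.0, 0.0]
contact_force: [0.6, -0.5, 0.1]
gripper_width: 46.8
grasp_force: 0.0
```

```bash
cat >> h.py <<'E'
def delta(pos,Rt):
    s=read_state(); M=R.from_quat(s["ee_rot"]).as_matrix()
    print("shift",np.round(M.T@(np.array(pos)-s["position"]),1),"turn",np.round(R.from_matrix(M.T@Rt).as_rotvec(),3))
    print("at",np.round(s["position"],1),"j",np.round(s["joints"],3),"w",round(s["gripper_width"],1),"F",np.round(s["contact_force"],1),"g",s["grasp_force"],"t",s["clock"])
def pose(yaw,lean):
    # panel facing azimuth yaw, leant back by lean (deg); tool y=-n, z=-panel z
    a,l=np.radians([yaw,lean]); f=np.array([np.cos(a),np.sin(a),0]); u=np.array([0,0,1.])
    n=f*np.cos(l)+u*np.sin(l); z=-(u*np.cos(l)-f*np.sin(l)); y=-n
    return np.column_stack([np.cross(y,z),y,z])
E
python3 -c "
from h import *
delta((648,221,235),pose(11,0))"
```

```text
shift [ 174.2 -119.6   10.1] turn [ 0.    -0.     0.052]
at [489.8 361.1 245.1] j [ 0.901  0.357 -0.035 -0.    -1.179 -0.657] w 46.8 F [ 0.6 -0.5  0.1] g 0.0 t 0.775
```

Emit:
{"api": "carry_out", "payload": {
  "motion": [
    [0, 0, 0.05, 45, -31, 3, 0.1],
    [0, 0, 0.05, 90, -62, 6, 0.1],
    [0, 0, 0.05, 135, -93, 8, 0.1],
    [0, 0, 0.052, 174, -120, 10, 0.1],
    [0, 0, 0.052, 174, -120, 10, 0.1]
  ]
}}

```text
clock: 1.4
position: [649.6, 220.9, 233.5]
ee_rot: [0.772, -0.636, -0.0, 0.001]
contact_force: [0.6, 0.3, 0.1]
gripper_width: 47.0
grasp_force: 0.0
```

Run:
```python
from h import *
delta((648,221,235),pose(11,0))
im=get_image("wrist"); c=im["color"]; cv2.imwrite("pics/w1.png",c)
print([np.round(proj(im,p)).tolist() for p in ((665,137,149),(632,304,149),(648,221,149))])
```

```text
shift [-0.4  1.5 -1.5] turn [ 0.002 -0.001  0.001]
at [649.6 220.9 233.5] j [ 0.563  0.498  0.161  0.    -1.236 -0.37 ] w 47.0 F [0.6 0.3 0.1] g 0.0 t 1.4
[[322.0, 88.0], [322.0, 313.0], [323.0, 214.0]]
```

View pics/w1.png

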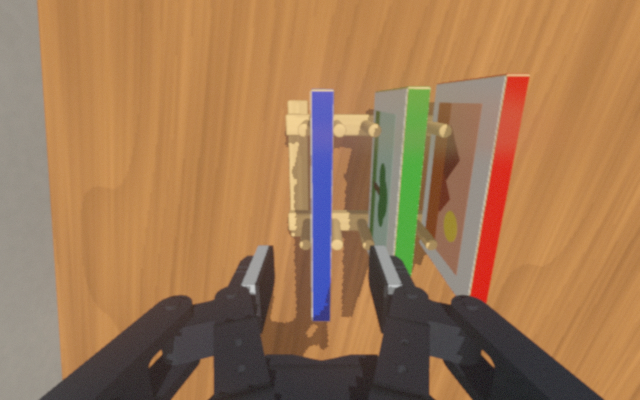

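The wrist view shows the blue top edge from (322,90) to (321,320), centred between the fingertips (about 268 and 374). The green panel's top (410) lies outside the right finger. I'll go down and grip.

Emit:
{"api": "carry_out", "payload": {
  "motion": [
    [0, 0, 0, 0, 0, 30, 0.1],
    [0, 0, 0, 0, 0, 60, 0.1],
    [0, 0, 0, 0, 0, 85, 0.1],
    [0, 0, 0, 0, 0, 102, 0.1],
    [0, 0, 0, 0, 0, 102, 0.1]
  ]
}}

```text
clock: 2.08
position: [646.9, 224.1, 132.1]
ee_rot: [0.774, -0.633, -0.001, 0.001]
contact_force: [-1.0, -0.4, 0.5]
gripper_width: 46.7
grasp_force: 0.0
```

Emit:
{"api": "carry_out", "payload": {
  "motion": [
    [0, 0, 0, 0, 0, 0, -0.4],
    [0, 0, 0, 0, 0, 0, -0.8],
    [0, 0, 0, 0, 0, 0, -1],
    [0, 0, 0, 0, 0, 0, -1],
    [0, 0, 0, 0, 0, 0, -1]
  ]
}}

```text
clock: 2.7
position: [648.8, 224.3, 135.0]
ee_rot: [0.774, -0.634, 0.001, -0.001]
contact_force: [-0.5, 1.5, 5.3]
gripper_width: 14.1
grasp_force: 60.5
```

Emit:
{"api": "carry_out", "payload": {
  "motion": [
    [0, 0, 0, 0, 0, -8, -1],
    [0, 0, 0, 0, 0, -20, -1],
    [0, 0, 0, 0, 0, -35, -1],
    [0, 0, 0, 0, 0, -52, -1],
    [0, 0, 0, 0, 0, -70, -1]
  ]
}}

```text
clock: 3.32
position: [647.8, 223.7, 204.8]
ee_rot: [0.774, -0.634, -0.0, 0.0]
contact_force: [0.4, -0.1, -2.9]
gripper_width: 14.4
grasp_force: 59.2
```

Emit:
{"api": "carry_out", "payload": {
  "motion": [
    [0, 0, 0, 0, 0, -22, -1],
    [0, 0, 0, 0, 0, -50, -1],
    [0, 0, 0, 0, 0, -80, -1],
    [0, 0, 0, 0, 0, -110, -1],
    [0, 0, 0, 0, 0, -130, -1]
  ]
}}

```text
clock: 3.95
position: [647.9, 223.6, 336.5]
ee_rot: [0.774, -0.634, 0.001, -0.001]
contact_force: [0.5, -0.2, -2.5]
gripper_width: 14.4
grasp_force: 59.3
```

Run:
```python
from h import *
delta((600,-160,335),pose(-70,0))
for n in("side","scene"): 
    c=get_image(n)["color"]; cv2.imwrite("pics/l_%s.png"%n,c)
a=cv2.imread("pics/l_side.png")[60:260,180:400]; b=cv2.imread("pics/l_scene.png")[30:230,300:520]
cv2.imwrite("pics/l.png",cv2.resize(np.hstack([a,b]),(792,360)))
```

```text
shift [366.7 122.5   0.9] turn [-0.002  0.003  1.42 ]
at [647.9 223.6 336.5] j [ 0.568  0.452  0.336  0.    -1.452 -0.37 ] w 14.4 F [ 0.5 -0.2 -2.5] g 59.3403697013855 t 3.95
```

View pics/l.png

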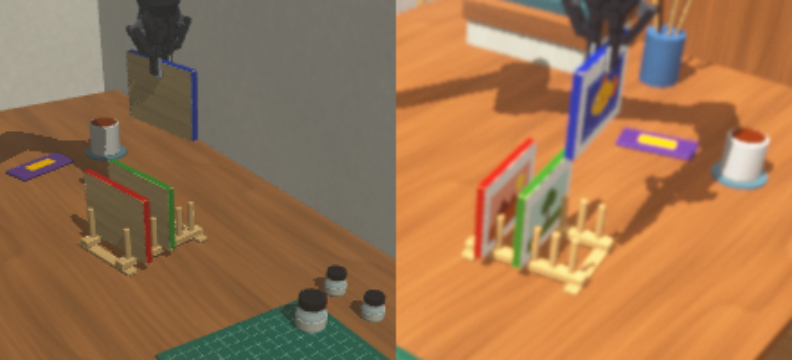

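The panel is clear of the rack; red and green still stand in their slots. I'll carry it over.

Emit:
{"api": "carry_out", "payload": {
  "motion": [
    [0, 0, 0.1, 25, 8, 0, -1],
    [0, 0, 0.24, 62, 21, 0, -1],
    [0, 0, 0.38, 100, 33, 0, -1],
    [0, 0, 0.52, 140, 47, 0, -1],
    [0, 0, 0.66, 180, 60, 0, -1]
  ]
}}

```text
clock: 4.68
position: [623.6, 34.2, 332.6]
ee_rot: [-0.525, 0.851, 0.0, -0.001]
contact_force: [0.4, -0.1, -3.0]
gripper_width: 13.8
grasp_force: 59.2
```

```bash
python3 -c "
from h import *
delta((600,-160,335),pose(-70,0))"
```

```text
shift [184.1 -66.3  -2.4] turn [ 0.001 -0.001  0.755]
at [623.6  34.2 332.6] j [ 3.13e-01  3.42e-01  1.60e-01 -1.00e-03 -1.39e+00 -7.80e-01] w 13.8 F [ 0.4 -0.1 -3. ] g 59.228471517562866 t 4.675
```

Emit:
{"api": "carry_out", "payload": {
  "motion": [
    [0, 0, 0.15, 37, -13, 0, -1],
    [0, 0, 0.3, 74, -26, 0, -1],
    [0, 0, 0.45, 110, -40, 0, -1],
    [0, 0, 0.6, 147, -53, 0, -1],
    [0, 0, 0.75, 184, -66, 0, -1]
  ]
}}

```text
clock: 5.3
position: [600.7, -159.7, 332.5]
ee_rot: [-0.176, 0.984, 0.0, -0.001]
contact_force: [1.2, -0.0, -3.3]
gripper_width: 13.9
grasp_force: 59.2
```

```bash
python3 -c "
from h import *
# panel centre target: over mat centre (587,-224), lower edge 115 above mat; TCP is 48 above panel centre along panel z
for l in (22,45):
    Rt=pose(-70,l); c=np.array([587,-224,3+115+63.5*np.cos(np.radians(l))]); print(np.round(c-48*Rt[:,2])); delta(c-48*Rt[:,2],Rt)"
```

```text
[ 581. -207.  221.]
shift [ 34.9 -37.7 111.2] turn [ 0.385 -0.     0.005]
at [ 600.7 -159.7  332.5] j [-0.000e+00  3.370e-01  1.520e-01 -1.000e-03 -1.388e+00 -1.217e+00] w 13.9 F [ 1.2 -0.  -3.3] g 59.18837249279022 t 5.3
[ 575. -192.  197.]
shift [ 34.8 -21.8 135.7] turn [0.787 0.001 0.005]
at [ 600.7 -159.7  332.5] j [-0.000e+00  3.370e-01  1.520e-01 -1.000e-03 -1.388e+00 -1.217e+00] w 13.9 F [ 1.2 -0.  -3.3] g 59.18837249279022 t 5.3
```

Emit:
{"api": "carry_out", "payload": {
  "motion": [
    [0.15, 0, 0, 7, -5, 20, -1],
    [0.3, 0, 0, 14, -9, 45, -1],
    [0.45, 0, 0, 21, -13, 70, -1],
    [0.6, 0, 0, 28, -18, 95, -1],
    [0.72, 0, 0, 33, -20, 115, -1]
  ]
}}

```text
clock: 5.92
position: [577.5, -189.5, 221.4]
ee_rot: [-0.167, 0.923, -0.34, 0.06]
contact_force: [1.0, -1.8, -0.7]
gripper_width: 14.0
grasp_force: 60.4
```

```bash
python3 -c "
from h import *
l=45;Rt=pose(-70,l); c=np.array([587,-224,3+115+63.5*np.cos(np.radians(l))]); delta(c-48*Rt[:,2],Rt)"
```

```text
shift [ 2.8 14.6 19.8] turn [0.08  0.003 0.007]
at [ 577.5 -189.5  221.4] j [ 0.099  0.273 -0.699  1.133 -0.766 -2.233] w 14.0 F [ 1.  -1.8 -0.7] g 60.37020742893219 t 5.925
```

Emit:
{"api": "carry_out", "payload": {
  "motion": [
    [0.04, 0, 0, 1, 7, 10, -1],
    [0.07, 0, 0, 2, 14, 19, -1],
    [0.07, 0, 0, 2, 14, 19, -1],
    [0.07, 0, 0, 2, 14, 19, -1]
  ]
}}

```text
clock: 6.42
position: [577.8, -192.6, 199.8]
ee_rot: [-0.164, 0.912, -0.371, 0.066]
contact_force: [0.7, -0.3, -2.2]
gripper_width: 13.6
grasp_force: 60.5
```

Run:
```python
from h import *
l=45;Rt=pose(-70,l); c=np.array([587,-224,3+115+63.5*np.cos(np.radians(l))]); delta(c-48*Rt[:,2],Rt)
S=[get_image(n) for n in("scene","side")]
s=read_state(); M=R.from_quat(s["ee_rot"]).as_matrix(); n=-M[:,1]; z=-M[:,2]; y=np.cross(z,n)
top=s["position"]+z*15.5
print("predicted corners (top+,top-,bot+,bot-)")
for im in S:
    print([np.round(proj(im,top+n*7.5+y*a-z*b)).tolist() for b in(0,127) for a in(89,-89)])
a=S[0]["color"][100:320,170:420]; b=S[1]["color"][100:320,230:480]
cv2.imwrite("pics/f.png",cv2.resize(np.hstack([a,b]),(800,352)))
```

```text
shift [2.  3.  1.2] turn [0.012 0.003 0.005]
at [ 577.8 -192.6  199.8] j [ 0.062  0.306 -0.767  1.328 -0.76  -2.414] w 13.6 F [ 0.7 -0.3 -2.2] g 60.49988508224487 t 6.425
predicted corners (top+,top-,bot+,bot-)
[[315.0, 172.0], [240.0, 155.0], [300.0, 230.0], [225.0, 210.0]]
[[343.0, 175.0], [304.0, 202.0], [369.0, 214.0], [333.0, 246.0]]
```

View pics/f.png

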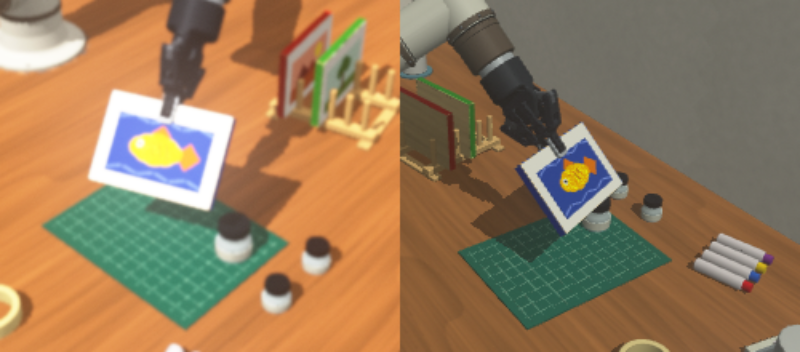

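The picture shows the fish panel leaning at about 45°, face up, with scene corners at (242,157), (318,173), (302,231) and (226,212). These match the prediction within 3 px, so it has not slipped. The jars, tape and other panels are undisturbed.

Emit:
{"api": "carry_out", "payload": {
  "motion": [
    [0, 0, 0, 0, 0, 0, -1],
    [0, 0, 0, 0, 0, 0, -1],
    [0, 0, 0, 0, 0, 0, -1],
    [0, 0, 0, 0, 0, 0, -1]
  ]
}}

```text
clock: 7.02
position: [577.5, -192.6, 199.4]
ee_rot: [-0.164, 0.912, -0.372, 0.066]
contact_force: [-0.2, 0.9, -3.2]
gripper_width: 13.6
grasp_force: 60.5
```

```bash
python3 -c "
from h import *
s=read_state(); print(np.round(s['position']),s['joint_vel'].round(3),s['grasp_force'])
print(job_done())"
```

```text
[ 577. -193.  199.] [-0.001  0.002 -0.001  0.001  0.    -0.003] 60.499616861343384
the job is handed in; nothing more can be done
None
```

I handed the job in at about 7 s with the fish panel held over the middle of the mat, leaning about 45° with its face up and long edges level, its lower edge about 110 mm above the mat; the other panels, the jar and the tape were left alone.

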